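# Press the assembly square into the racked frame and hold it square

### The job

The lath frame on the building board has only one screw in each corner and has gone out of square, and the second screws are about to be driven. Pick up the assembly square by its wooden handle, lay it flat on the board inside the frame and press it gently into the far left corner, until one face lies fully along the clamped far lath, the other along the left side lath, and the frame is square. Finish while holding it there: keep gripping the handle and keep a light push on both laths (the frame springs back if you let go), with nothing but the square touching the frame, and leave the screw dish, screwdriver and pen where they are.

Things in the scene. Friction and masses are not known exactly. Their poses are not given: they have to be found in the camera images.
- frame_corner (a point): The corner to press into: where the inner faces of the far lath (plane x = 0 here) and the left side lath (plane y = 0 once square) meet, on the board's top, 12 mm above the bench. Axes are the board's: x away from the robot, square to the far lath; y left along the far lath; z up. The side lath turns about its screw at (+11, +11) mm. Centre of the frame: (-74, -89) mm.
- board: White laminated building board, fixed to the bench, 260 mm in x, 280 in y, 12 thick; origin: middle of its underside. Carries a frame of four laths 22 mm wide, 9 thick, simply lapped, one screw per corner; screws 200 mm apart in y, 170 in x; free inside 148 (x) by 178 (y) mm when square. All but the far lath swing together as a parallelogram.
- far_lath: The far lath, clamped to the board by two low clips (tops about 12 mm above the board). Its inner face reaches from the board up to 9 mm above it, as does the near lath's. Origin: its middle, on the board; axes as the board's.
- side_lath (a joint): Angle by which the frame is out of square, rad: 0 = square; positive = the near end of the left side lath has swung right, over the inside, so the far left corner is under 90 degrees. Tight joints act as a spring that keeps it at about 0.14 to 0.26; opening it to 0 takes 1 to 3 N 100 mm from the screw, and it springs back when let go. Limits -0.10 and 0.32.
- side_lath_end (a point): Screw at the near end of the left side lath, on its upper face. Both side laths lie on top of the far and near laths: they fill 9 to 18 mm above the board.
- square_handle (a point): Centre of the assembly square's wooden handle, half-way up, 38 mm above the square's underside. The handle is an upright bar 16 mm wide, 56 long, 40 tall (18 to 58 mm above the underside), lying along the diagonal through the corner (direction +x +y). Axes: x and y point out of the square's two working faces, which lie 37 mm from here along +x and +y; z up.
- square_corner (a point): Right-angled corner of the assembly square, where its two working faces would meet (relieved by 6 mm), at its underside. In place it coincides with frame_corner and its axes are parallel to frame_corner's. Seen from square_handle it is at (+37, +37) mm, the leg ends at (+37, -73) and (-73, +37) mm.
- square: Assembly square: flat cast-aluminium right-angled triangle, loose, about 0.28 kg, legs 110 mm long, 18 wide, 18 thick, a brace 12 mm thick between the legs and a dark wooden handle on top; its smooth legs slide on wood (friction about 0.35). Origin at its underside, below the handle's centre; axes as square_handle.
- screw_dish: Bystander: copper dish, 78 mm across, 18 mm high, with a few screws in it; origin at its underside.
- driver: Bystander: screwdriver, 157 mm long, 20 mm thick, lying; origin at its underside.
- pen: Bystander: pen, 135 mm long, 9 mm thick, lying; origin at its underside.

How it is judged (in metres and radians):
On the way:
1. the square is picked up, clear of the bench and the board (height (world z) of square above 0.02 m and contact force between the fingers and square above 1 N), for 0.1 s.
At the end, for the whole second after the job is handed in: Square flat on the board (3 mm, 0.04 rad), still gripped, corner within 4 mm of the frame's corner, within 0.025 rad of the far lath, pushing on far and left lath with over 0.5 N each; frame square within 0.02 rad; robot not touching board or frame (value of joint side_lath between -0.02 and 0.02 rad and horizontal distance between square_corner and frame_corner below 0.004 m and angle between the x axis of square and the x axis of board, either way round below 0.025 rad and z of square_corner in the frame of frame_corner below 0.003 m and angle between square's own z axis and vertical below 0.04 rad and contact force between square and far_lath above 0.5 N and contact force between square and side_lath above 0.5 N and contact force between the fingers and square above 2 N and contact force between each of the arm, the fingers and board below 0.5 N and linear speed of square below 0.01 m/s); the arm keeps its last pose, push and grip.
It fails at once if the square is pressed against the far lath with more than 30 N (contact force between square and far_lath above 30 N).
It fails at once if the square is pressed against the swinging laths with more than 30 N (contact force between square and side_lath above 30 N).
It fails at once if the screw dish is moved by more than 15 mm (distance of screw_dish from where it was at the start of the episode above 0.015 m).
It fails at once if the screwdriver is moved by more than 15 mm (distance of driver from where it was at the start of the episode above 0.015 m).
It fails at once if the pen is moved by more than 15 mm (distance of pen from where it was at the start of the episode above 0.015 m).
It also fails if it takes over 51 s, if anything falls off the work surface, if the arm or the gripper's body presses on something with over 40 N, if the wrist force passes 120 N, or if a joint passes its speed limit or range.

### The arm

A 6-joint arm with a two-finger parallel gripper is mounted at the origin on a cart in front of the work surface, level with it; the furniture and walls round the work are solid. World frame = base frame: x ahead of the robot, y to its left, z up, the work surface at z = 0. Lengths are in m, angles in degrees, forces in N, time in s.
With the tool pointing down it reaches from about 0.25 to 0.725 m from the base axis. Payload 9.7 kg.
Tool frame: the origin (TCP) lies at the very end of the fingers, on their centre line; the grasp point (between the pads) lies 19 mm behind it (bot.grip_depth is the distance from the TCP to the grasp point, in m); z points along the fingers, y is the direction in which the jaws open and shut (so a half turn about z gives the same grasp; the last joint's range is limited). The gripper opens to 85 mm and grips with 20 to 120 N. Pads are 22 mm wide; open, the fingers measure 114 mm over their backs; the gripper's body (76 mm by 85 mm) begins 54 mm behind the grasp point. The pads swing forward as they close: fully open they stand 13 mm farther back than shut.
Start: joints at [-67.895, 4.979, 10.078, 95.1, 0, 90], TCP at [0.207, -0.51, 0.231] pointing down, gripper open.
Joint ranges: [-179.16, 179.16], [-48.56, 103.87], [-65.8, 70.77], [-126.05, 130.52], [-82.76, 87.17], [-180, 180]. Speed limits (degrees/s): [127.2, 127.2, 147.25, 180, 180, 180].

### API

Orientations are given as [roll, pitch, yaw] about the fixed x, y, z axes, in that order (R = Rz(yaw) Ry(pitch) Rx(roll)).
In Python, from workcell import bot, viewer gives the robot as it stands.
- The arm moves only by the tool arm_command, never from a script. Its argument "motion" is a list of rows, each a list of 3 entries, a list of its own where there are three numbers: the opening, from 0 (shut) to 1 (fully open), then the shift along the tool's x, y, z in units of 60 mm (1.0 is 60 mm), then the turn, a rotation vector about the tool's x, y, z in units of 6 degrees (1.0 is 6 degrees). A call has 1 to 12 rows; each row shifts and turns the commanded pose from where the row before left it, along the tool's axes as they then stand; what a row does not reach is not made up. A row lasts 1/8 s, in which the tool goes at most 62.5 mm and 10.7 degrees, less where a joint would pass 70% of its speed; a pose out of reach is approached as far as the arm can. A call is refused whole if a number of a shift passes 1 or a number of a turn 1, either way. A call with a gripper value outside its range is refused whole. The fingers move at their own pace and stop on an object; "newtons" is the grip in N (left out, the last holds). Time passes only in rows, so rows that do not move let the fingers close. It gives the time, the measured TCP pose, the force and the opening at its end, in the units of the state.
- bot.get_obs(): the state, without advancing time (a new reading comes with each control period).
- viewer.camera(name): name is "side" or "top" or "wrist"; returns the picture (400x640x3 uint8, blue, green, red); there is no depth.
- viewer.calibration(name): a dict with "fx", "fy", "cx", "cy" (pixels), "T" (4x4, takes a point from camera to world coordinates). Camera axes: x right, y down, z forward; pixel columns grow to the right and rows downward; lengths in m; the calibration is good to about 2 mm. The wrist camera is an equidistant fisheye: a pixel r from the principal point sees the ray r / f radians off the axis. A picture is of the moment at which its call begins: read the wrist's pose just before it. calibration takes no time and is no camera call; for the wrist camera it gives the pose at the moment of the call.
- bot.job_done(): hands the job in, once; it reports no verdict.
The state is a dict: "time": time; "q": joint angles; "qd": joint speeds; "joint_efforts": joint torques, N m; "ee_pos": TCP position; "tcp_rot": TCP orientation; "wrist_force": force on the tool from outside, world axes, zero at the start; "torque": the same for the moment, N m; "opening": finger opening in m.
Only numpy, scipy, OpenCV 4.12 (cv2) and the standard library are available. Lean on these libraries where they do the work, as an engineer would, in place of code of your own. Each camera call takes 0.05 s, during which the arm holds its last target.

## Working session

There is one attempt and no reset: what is moved stays moved. The work goes in short steps, Python scripts to look and compute and a tool call to move; the robot and the scene stay as the last step left them, time stands still between calls to the robot, and variables do not carry over. Pictures are saved under pics/ and viewed, and the job is handed in when it is done.

Besides the shell and the picture viewer there is one more tool, called after "Request:" as name(argument=value, ...) on one line, values as JSON. arm_command: Moves the arm, as the interface text tells. Its arguments: {"type":"object","properties":{"motion":{"type":"array"},"newtons":{"type":"number"}},"required":["motion"]}

```bash
ls; mkdir -p pics; python3 - <<'E'
from workcell import bot, viewer
import cv2
print(bot.get_obs(), bot.grip_depth)
for n in ("top","side","wrist"):
    c=viewer.calibration(n); print(n,c)
    cv2.imwrite(f"pics/{n}0.png",viewer.camera(n))
E
```

```text
pics
{'time': 0.0, 'q': array([-6.78970212e+01,  5.01043237e+00,  1.00353797e+01,  9.50974492e+01,
       -5.28269428e-05,  9.00011060e+01]), 'qd': array([0.03616667, 0.10431244, 0.00365483, 0.09671748, 0.07410322,
       0.0200671 ]), 'joint_efforts': array([-1.99770700e-03, -5.20377374e+01,  4.64811337e+01,  1.59183552e-02,
       -6.51638879e-05, -3.27740565e-06]), 'ee_pos': array([ 0.20687102, -0.50938662,  0.23059775]), 'tcp_rot': array([-1.79927498e+02,  5.42263911e-05,  2.21018729e+01]), 'wrist_force': array([-0.22277894, -0.13044321, -0.58232024]), 'torque': array([0.0037937 , 0.01197487, 0.0183092 ]), 'opening': 0.08575327082359932} 0.0187
top {'fx': 375.0612534561316, 'fy': 375.0612534561316, 'cx': 320.98925698498664, 'cy': 196.38158661228465, 'T': array([[ 0.02108508, -0.98837086,  0.15059369,  0.33089427],
       [-0.99972287, -0.02242072, -0.0071766 ,  0.10852569],
       [ 0.01046957, -0.15040064, -0.98856969,  1.15938031],
       [ 0.        ,  0.        ,  0.        ,  1.        ]])}
side {'fx': 430.2555992552553, 'fy': 430.2555992552553, 'cx': 322.82280013993045, 'cy': 203.75650083187796, 'T': array([[-0.95971335,  0.24012241, -0.14591614,  0.68482772],
       [ 0.28085956,  0.83506651, -0.47305584,  0.70203759],
       [ 0.00825837, -0.49497995, -0.86886515,  1.11089123],
       [ 0.        ,  0.        ,  0.        ,  1.        ]])}
wrist {'fx': 309.70691628693146, 'fy': 309.70691628693146, 'cx': 323.99136841013546, 'cy': 193.748459945419, 'T': array([[ 3.76576038e-01, -8.87614505e-01, -2.65199883e-01,
         2.72854221e-01],
       [-9.26385408e-01, -3.61047574e-01, -1.07026752e-01,
        -4.82766561e-01],
       [-7.51276570e-04,  2.85981012e-01, -9.58234990e-01,
         3.74624072e-01],
       [ 0.00000000e+00,  0.00000000e+00,  0.00000000e+00,
         1.00000000e+00]])}
```

View pics/top0.png

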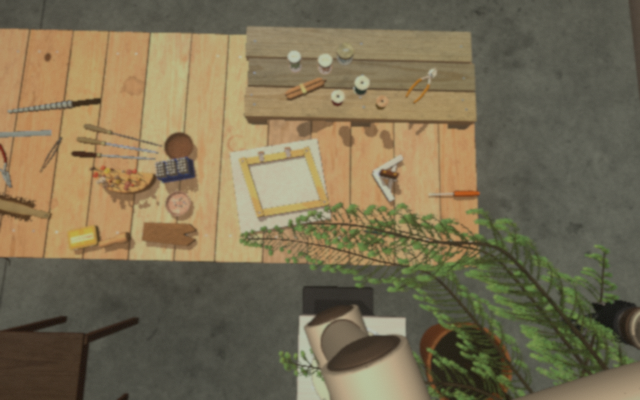

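View pics/side0.png

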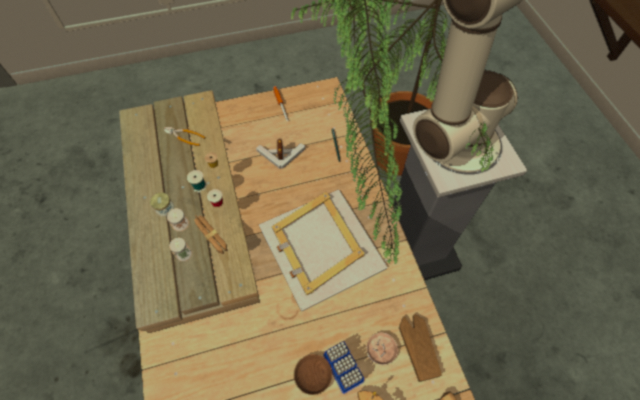

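View pics/wrist0.png

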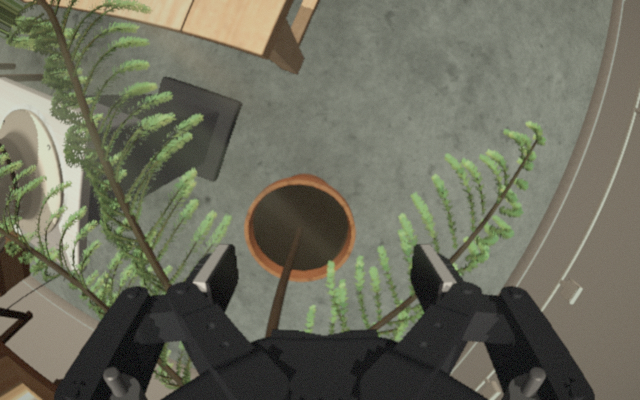

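Top view: board and frame around (280,185), square at (388,175), screwdriver at (455,194), and a plant overhanging from below. Side view: square at (281,152), pen at (336,145), frame at (320,245). I'll zoom in next.

```bash
python3 - <<'E'
import cv2
t=cv2.imread("pics/top0.png"); s=cv2.imread("pics/side0.png")
cv2.imwrite("pics/tA.png",cv2.resize(t[130:235,225:345],None,fx=6,fy=5.7,interpolation=cv2.INTER_CUBIC)[:600])
cv2.imwrite("pics/tB.png",cv2.resize(t[140:220,350:490],None,fx=5,fy=5,interpolation=cv2.INTER_CUBIC))
cv2.imwrite("pics/sA.png",cv2.resize(s[180:310,250:390],None,fx=4.5,fy=4.5,interpolation=cv2.INTER_CUBIC))
cv2.imwrite("pics/sB.png",cv2.resize(s[80:180,240:360],None,fx=6,fy=6,interpolation=cv2.INTER_CUBIC))
E
```

```text
(no output)
```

View pics/tA.png

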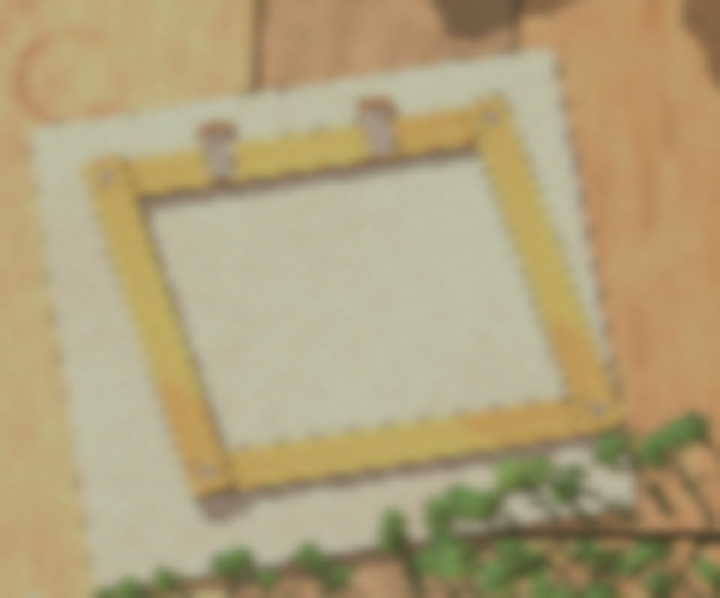

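View pics/tB.png

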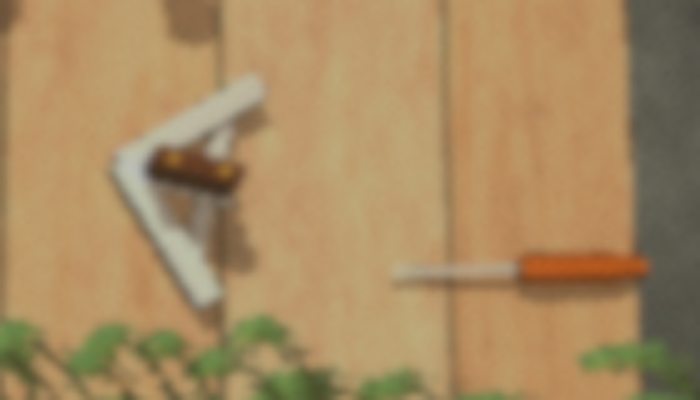

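View pics/sA.png

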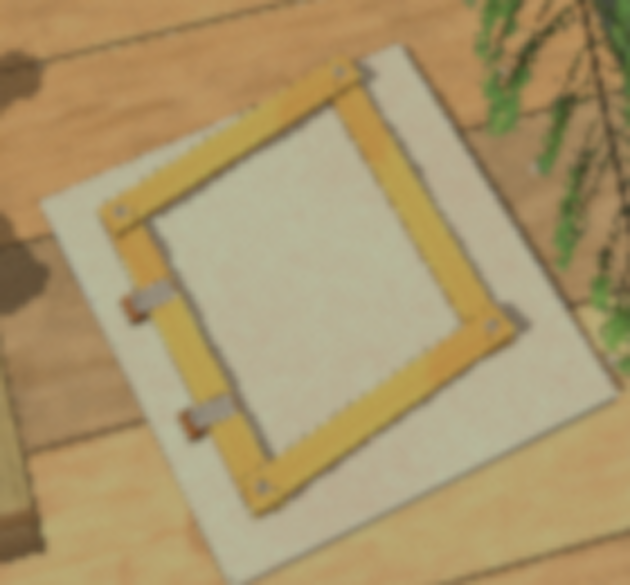

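View pics/sB.png

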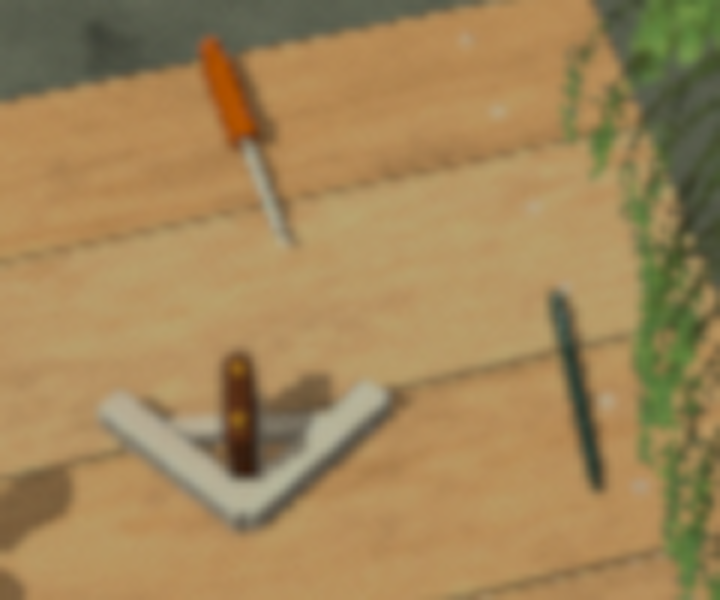

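```bash
cat > h.py <<'E'
import numpy as np
from workcell import bot, viewer
def ray(name,p,c=None):
    c=c or viewer.calibration(name); T=np.array(c["T"])
    u=(p[0]-c["cx"])/c["fx"]; v=(p[1]-c["cy"])/c["fy"]
    if name=="wrist":
        r=np.hypot(u,v); d=np.array([u/r*np.sin(r),v/r*np.sin(r),np.cos(r)]) if r>0 else np.array([0,0,1.])
    else: d=np.array([u,v,1.]); d/=np.linalg.norm(d)
    return T[:3,3],T[:3,:3]@d
def onz(name,p,z,c=None):
    o,d=ray(name,p,c); return o+d*(z-o[2])/d[2]
def tri(rs):
    A=sum(np.eye(3)-np.outer(d,d) for o,d in rs); b=sum((np.eye(3)-np.outer(d,d))@o for o,d in rs)
    return np.linalg.solve(A,b)
E
cat > m1.py <<'E'
from h import *
np.set_printoptions(precision=4,suppress=True)
f=lambda p,sx,sy,ox,oy:((p[0]+.5)/sx-.5+ox,(p[1]+.5)/sy-.5+oy)
tA=lambda p:f(p,6,5.7,225,130); tB=lambda p:f(p,5,5,350,140)
sA=lambda p:f(p,4.5,4.5,250,180); sB=lambda p:f(p,6,6,240,80)
P={'scFL':(tA((107,178)),sA((262,487)),.030),'scFR':(tA((488,118)),sA((120,212)),.030),
'scNR':(tA((597,408)),sA((340,72)),.030),'scNL':(tA((207,470)),sA((492,326)),.030),
'bFL':(tA((32,128)),sA((232,583)),.012),'bFR':(tA((555,50)),sA((42,203)),.012),'bNR':(tA((635,512)),sA((402,45)),.012),
'sqC':(tB((113,163)),sB((243,520)),.018),'sqR':(tB((258,75)),sB((102,403)),.018),'sqL':(tB((203,307)),sB((388,397)),.018),
'hA':(tB((152,160)),None,.058),'hB':(tB((240,178)),None,.058),'drtip':(tB((397,273)),sB((288,242)),.01),'drend':(tB((648,266)),sB((210,42)),.01),
'pen1':(None,sB((555,292)),.005),'pen2':(None,sB((600,488)),.005)}
for k,(t,s,z) in P.items():
    o=[]
    if t: o.append(onz('top',t,z)[:2])
    if s: o.append(onz('side',s,z)[:2])
    if t and s: o.append(tri([ray('top',t),ray('side',s)]))
    print(k,*o)
E
python3 m1.py
```

```text
scFL [0.6084 0.3449] [0.6115 0.3443] [0.6101 0.3446 0.0283]
scFR [0.6465 0.1501] [0.6495 0.1486] [0.6481 0.1494 0.0296]
scNR [0.4884 0.0906] [0.489  0.0891] [0.4888 0.0903 0.0315]
scNL [0.4508 0.2863] [0.4513 0.2858] [0.4511 0.2861 0.0303]
bFL [0.6401 0.3894] [0.6418 0.3885] [0.641  0.389  0.0118]
bFR [0.6913 0.1165] [0.695  0.1195] [0.6944 0.1161 0.0048]
bNR [0.4349 0.0698] [0.4401 0.0703] [0.4372 0.0685 0.0069]
sqC [ 0.5845 -0.0576] [ 0.5903 -0.0566] [ 0.5879 -0.0596  0.0116]
sqR [ 0.6431 -0.1487] [ 0.6441 -0.1496] [ 0.6436 -0.149   0.0182]
sqL [ 0.4952 -0.1131] [ 0.4984 -0.112 ] [ 0.4968 -0.1145  0.0137]
hA [ 0.578  -0.0752]
hB [ 0.5682 -0.1281]
drtip [ 0.5205 -0.2358] [ 0.5223 -0.2361] [ 0.5215 -0.2366  0.0086]
drend [ 0.5285 -0.3928] [ 0.5295 -0.3943] [ 0.529  -0.393   0.0107]
pen1 [ 0.3896 -0.1658]
pen2 [ 0.4051 -0.034 ]
```

```bash
cat >> h.py <<'E'
def plan(tgt,yaw,n):
    """rows for tool-down straight move; simulates rounding from measured pose"""
    o=bot.get_obs(); p=np.array(o['ee_pos']); y=o['tcp_rot'][2]; p0=p.copy(); y0=y
    for i in range(1,n+1):
        w=p0+(np.array(tgt)-p0)*i/n; yw=y0+((yaw-y0+180)%360-180)*i/n
        d=w-p; c,s=np.cos(np.radians(y)),np.sin(np.radians(y))
        X=np.array([c,s,0]);Y=np.array([s,-c,0])
        sh=np.round(np.array([d@X,d@Y,-d[2]])/.06,2); tz=np.round(-(yw-y)/6,2)
        print([list(map(float,sh)),[0,0,float(tz)]])
        p=p+.06*(sh[0]*X+sh[1]*Y-sh[2]*np.array([0,0,1])); y=y-6*tz
    print('end',p,y)
E
python3 -c "
from h import *
plan([.57,-.104,.2],77,11)"
```

```text
[[0.74, -0.36, 0.05], [0, 0, -0.83]]
[[0.77, -0.3, 0.04], [0, 0, -0.83]]
[[0.79, -0.23, 0.05], [0, 0, -0.84]]
[[0.81, -0.15, 0.05], [0, 0, -0.83]]
[[0.82, -0.09, 0.04], [0, 0, -0.83]]
[[0.83, -0.02, 0.05], [0, 0, -0.83]]
[[0.82, 0.06, 0.05], [0, 0, -0.83]]
[[0.81, 0.13, 0.04], [0, 0, -0.83]]
[[0.81, 0.19, 0.05], [0, 0, -0.84]]
[[0.78, 0.27, 0.05], [0, 0, -0.83]]
[[0.75, 0.33, 0.04], [0, 0, -0.83]]
end [ 0.5698188  -0.10391126  0.20014223] 77.00146887527184
```

Request:
arm_command(motion=[[1, [0.74, -0.36, 0.05], [0, 0, -0.83]], [1, [0.77, -0.3, 0.04], [0, 0, -0.83]], [1, [0.79, -0.23, 0.05], [0, 0, -0.84]], [1, [0.81, -0.15, 0.05], [0, 0, -0.83]], [1, [0.82, -0.09, 0.04], [0, 0, -0.83]], [1, [0.83, -0.02, 0.05], [0, 0, -0.83]], [1, [0.82, 0.06, 0.05], [0, 0, -0.83]], [1, [0.81, 0.13, 0.04], [0, 0, -0.83]], [1, [0.81, 0.19, 0.05], [0, 0, -0.84]], [1, [0.78, 0.27, 0.05], [0, 0, -0.83]], [1, [0.75, 0.33, 0.04], [0, 0, -0.83]], [1, [0, 0, 0], [0, 0, 0]]])

```text
time: 1.65
ee_pos: [0.5711, -0.1016, 0.1993]
tcp_rot: [-179.9, -0.0, 77.3]
wrist_force: [-0.7, -0.2, 0.3]
opening: 0.085
```

```bash
python3 - <<'E'
from h import *
import cv2, pickle
o=bot.get_obs(); print(o['time'],o['ee_pos'],o['tcp_rot'],o['q'],o['wrist_force'])
c=viewer.calibration("wrist"); pickle.dump(c,open("w1.pkl","wb"))
cv2.imwrite("pics/w1.png",viewer.camera("wrist"))
E
```

```text
1.65 [ 0.57113699 -0.10155504  0.19934288] [-1.79902337e+02 -1.86149214e-02  7.72639421e+01] [-1.00938488e+01  8.69542492e+00  1.06053749e+01  9.20066512e+01
  2.30972670e-02  9.26421737e+01] [-0.70754992 -0.23301882  0.33549175]
```

View pics/w1.png

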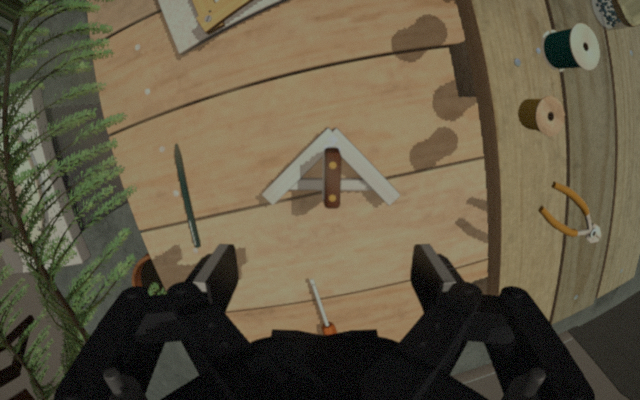

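The wrist view shows the square's corner at (332,130), its leg ends at (268,200) and (393,198), and the dark handle at (332,178). The pen, driver and raised shelf are all clear of it.

```bash
python3 - <<'E'
from h import *
import cv2, pickle
im=cv2.imread("pics/w1.png")
r=im[110:230,240:430]
cv2.imwrite("pics/w1c.png",cv2.resize(r,None,fx=4,fy=4,interpolation=cv2.INTER_CUBIC))
E
```

```text
(no output)
```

View pics/w1c.png

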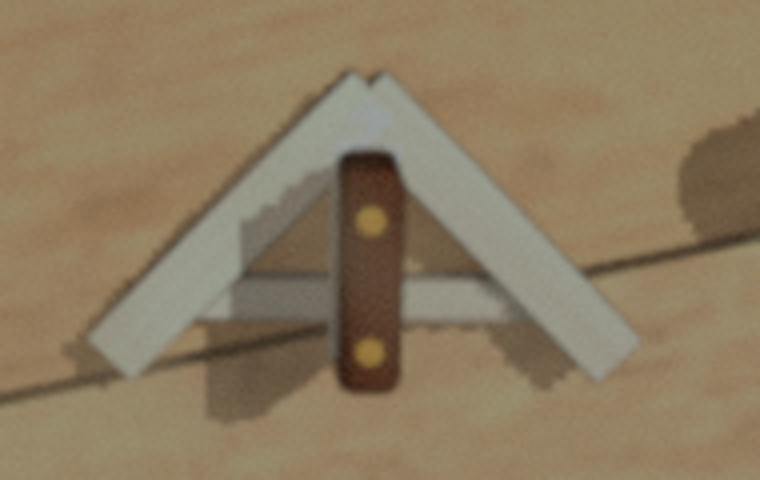

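```bash
python3 - <<'E'
from h import *
import pickle
np.set_printoptions(precision=4,suppress=True)
c=pickle.load(open("w1.pkl","rb"))
g=lambda p,z:onz("wrist",((p[0]+.5)/4-.5+240,(p[1]+.5)/4-.5+110),z,c)[:2]
L=g((90,340),.018);R=g((640,342),.018);a=g((371,220),.058);b=g((370,353),.058);e=g((370,155),.058);f=g((370,390),.058)
ang=lambda v:np.degrees(np.arctan2(v[1],v[0]))
print(L,R,np.linalg.norm(R-L),ang(R-L)+45); m=(L+R)/2
yw=ang(R-L)+90; print('handle from legs',m+.01800*np.sqrt(2)*np.array([np.cos(np.radians(yw)),np.sin(np.radians(yw))]))
print(a,b,(a+b)/2,ang(a-b)-45); print((e+f)/2,np.linalg.norm(e-f))
E
```

```text
[ 0.4966 -0.1117] [ 0.6462 -0.146 ] 0.15347277707109036 32.09915911167777
handle from legs [ 0.5771 -0.1041]
[ 0.5806 -0.0882] [ 0.5734 -0.12  ] [ 0.577  -0.1041] 32.261862151488884
[ 0.5776 -0.1011] 0.05752327925705622
```

```bash
python3 -c "
from h import *
plan([.577,-.1038,.025],77.15,5)"
```

```text
[[0.0, 0.02, 0.58], [0, 0, -0.0]]
[[0.0, 0.03, 0.59], [0, 0, -0.0]]
[[0.01, 0.02, 0.58], [0, 0, -0.0]]
[[-0.0, 0.02, 0.58], [0, 0, -0.0]]
[[-0.0, 0.02, 0.58], [0, 0, -0.0]]
end [ 0.57682001 -0.10373124  0.0251644 ] 77.12790945686227
```

Request:
arm_command(motion=[[1, [0, 0.05, 0.58], [0, 0, 0]], [1, [0, 0.05, 0.58], [0, 0, 0]], [1, [0, 0.01, 0.58], [0, 0, 0]], [1, [0, 0, 0.58], [0, 0, 0]], [1, [0, 0, 0.3], [0, 0, 0]], [1, [0, 0, 0.26], [0, 0, 0]], [1, [0, 0, 0], [0, 0, 0]]])

```text
time: 2.58
ee_pos: [0.5759, -0.1057, 0.0274]
tcp_rot: [-179.9, 0.0, 77.0]
wrist_force: [0.2, 0.3, 0.6]
opening: 0.0858
```

Request:
arm_command(motion=[[0, [0, 0, 0], [0, 0, 0]], [0, [0, 0, 0], [0, 0, 0]], [0, [0, 0, 0], [0, 0, 0]], [0, [0, 0, 0], [0, 0, 0]], [0, [0, 0, 0], [0, 0, 0]], [0, [0, 0, 0], [0, 0, 0]], [0, [0, 0, 0], [0, 0, 0]], [0, [0, 0, 0], [0, 0, 0]]], newtons=60)

```text
time: 3.58
ee_pos: [0.5767, -0.1056, 0.0285]
tcp_rot: [179.9, -0.0, 77.0]
wrist_force: [0.2, 0.6, 5.6]
opening: 0.0154
```

Request:
arm_command(motion=[[0, [0, 0, -0.2], [0, 0, 0]], [0, [0, 0, -0.4], [0, 0, 0]], [0, [0, 0, -0.5], [0, 0, 0]], [0, [0, 0, -0.4], [0, 0, 0]], [0, [0, 0, -0.2], [0, 0, 0]], [0, [0, 0, 0], [0, 0, 0]], [0, [0, 0, 0], [0, 0, 0]]])

```text
time: 4.45
ee_pos: [0.5758, -0.1055, 0.1286]
tcp_rot: [-179.9, 0.0, 77.0]
wrist_force: [0.1, -0.8, -3.1]
opening: 0.0152
```

```bash
python3 - <<'E'
from h import *
import cv2, pickle
for i in range(3):
    o=bot.get_obs(); print(o['time'],o['ee_pos'],o['tcp_rot'],o['wrist_force'],o['opening'])
    c=viewer.calibration("wrist"); im=viewer.camera("wrist")
pickle.dump(c,open("w2.pkl","wb"))
cv2.imwrite("pics/w2.png",im)
E
```

```text
4.45 [ 0.57582478 -0.10545879  0.12862865] [-1.79895978e+02  6.81490099e-03  7.70020331e+01] [ 0.11375032 -0.7983964  -3.07300496] 0.015248713167153718
4.5 [ 0.57575359 -0.1054266   0.1285219 ] [-1.79882336e+02  5.85354615e-03  7.70037832e+01] [-0.19396302 -0.1012187  -3.48275771] 0.015176688015298553
4.55 [ 0.57576631 -0.10543796  0.12860804] [-1.79886563e+02  4.77967064e-03  7.70036141e+01] [-0.36316743  0.63997838 -3.54450948] 0.01520019604923077
```

View pics/w2.png

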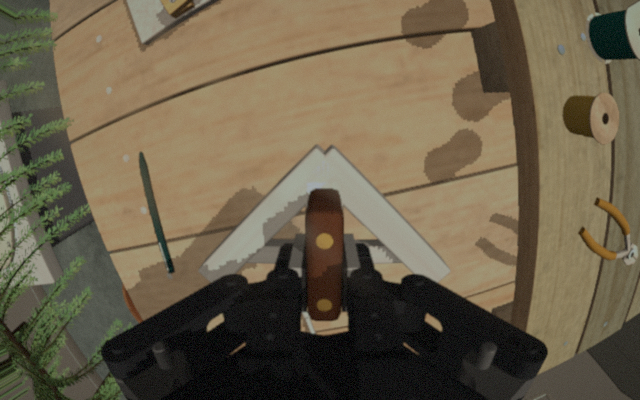

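The square is held level with the handle between the pads: corner at (326,152), leg ends at (203,270) and (448,268), and about 3 N of weight on the wrist.

```bash
python3 - <<'E'
import cv2
im=cv2.imread("pics/w2.png")
cv2.imwrite("pics/w2c.png",cv2.resize(im[130:290,190:460],None,fx=2.9,fy=2.9,interpolation=cv2.INTER_CUBIC))
E
```

```text
(no output)
```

View pics/w2c.png

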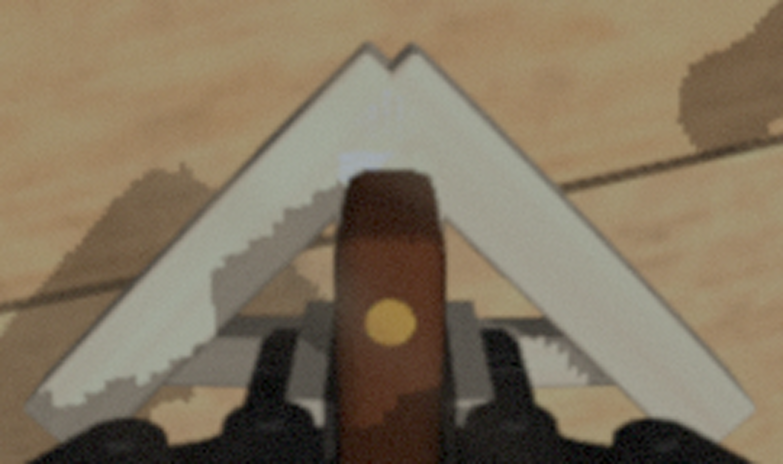

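```bash
python3 - <<'E'
from h import *
import pickle
np.set_printoptions(precision=4,suppress=True)
c=pickle.load(open("w2.pkl","rb"))
g=lambda p,z:onz("wrist",((p[0]+.5)/2.9-.5+190,(p[1]+.5)/2.9-.5+130),z,c)[:2]
o=bot.get_obs(); t=o['ee_pos'][:2]
ang=lambda v:np.degrees(np.arctan2(v[1],v[0]))
for z in (.116,.118,.120):
    L=g((27,406),z);R=g((753,408),z);n=g((391,43.5),z)
    yw=ang(R-L)+90; d=np.array([np.cos(np.radians(yw)),np.sin(np.radians(yw))])
    h=(L+R)/2+.018*2**.5*d
    print(z,np.linalg.norm(R-L),'yaw',yw-45,'handle',h,'rel tcp along diag',(h-t)@d,'perp',(h-t)@[d[1],-d[0]],'corner seen at',(n-h)@d, .037*2**.5)
E
```

```text
0.116 0.15529154884527893 yaw 31.911926659589994 handle [ 0.5749 -0.1041] rel tcp along diag 0.0010894081706172734 perp -0.001220696882107486 corner seen at 0.04993125170693804 0.05232590180780452
0.118 0.15330821832419136 yaw 31.911926659589994 handle [ 0.5752 -0.1029] rel tcp along diag 0.0023170786283339545 perp -0.0012192067346915544 corner seen at 0.04896843351646408 0.05232590180780452
0.12 0.1513248878031036 yaw 31.91192665959001 handle [ 0.5755 -0.1017] rel tcp along diag 0.0035447490860506634 perp -0.001217716587275628 corner seen at 0.04800561532599009 0.05232590180780452
```

```bash
python3 -c "
from h import *
plan([.5662,.2446,.125],56.1,9)"
```

```text
[[0.63, -0.16, 0.01], [0, 0, 0.39]]
[[0.62, -0.19, 0.0], [0, 0, 0.38]]
[[0.61, -0.22, 0.01], [0, 0, 0.39]]
[[0.6, -0.23, 0.01], [0, 0, 0.39]]
[[0.6, -0.27, 0.01], [0, 0, 0.39]]
[[0.58, -0.28, 0.0], [0, 0, 0.38]]
[[0.57, -0.31, 0.01], [0, 0, 0.39]]
[[0.55, -0.33, 0.01], [0, 0, 0.39]]
[[0.55, -0.36, 0.0], [0, 0, 0.38]]
end [0.56622273 0.24476017 0.12522351] 56.12346104167159
```

Request:
arm_command(motion=[[0, [0.63, -0.16, 0.01], [0, 0, 0.39]], [0, [0.62, -0.19, 0], [0, 0, 0.38]], [0, [0.61, -0.22, 0.01], [0, 0, 0.39]], [0, [0.6, -0.23, 0.01], [0, 0, 0.39]], [0, [0.6, -0.27, 0.01], [0, 0, 0.39]], [0, [0.58, -0.28, 0], [0, 0, 0.38]], [0, [0.57, -0.31, 0.01], [0, 0, 0.39]], [0, [0.55, -0.33, 0.01], [0, 0, 0.39]], [0, [0.55, -0.36, 0], [0, 0, 0.38]], [0, [0, 0, 0], [0, 0, 0]], [0, [0, 0, 0], [0, 0, 0]]])

```text
time: 5.98
ee_pos: [0.5664, 0.2444, 0.1257]
tcp_rot: [-180.0, 0.1, 56.2]
wrist_force: [0.4, -0.6, -2.7]
opening: 0.0152
```

```bash
python3 - <<'E'
from h import *
import cv2, pickle
o=bot.get_obs(); print(o['time'],o['ee_pos'],o['tcp_rot'],o['wrist_force'],o['opening'],o['q'])
c=viewer.calibration("wrist"); im=viewer.camera("wrist")
pickle.dump(c,open("w3.pkl","wb"))
cv2.imwrite("pics/w3.png",im)
im=viewer.camera("top"); cv2.imwrite("pics/t3.png",cv2.resize(im[120:235,215:355],None,fx=5,fy=5,interpolation=cv2.INTER_CUBIC))
E
```

```text
5.975 [0.56640264 0.24438981 0.12572442] [-1.79978282e+02  5.92013147e-02  5.61643132e+01] [ 0.35433306 -0.61002166 -2.73307223] 0.015224799593995175 [ 2.33454870e+01  1.34147659e+01  7.93428421e+00  8.45810414e+01
 -1.38343488e-02  1.47181192e+02]
```

View pics/w3.png

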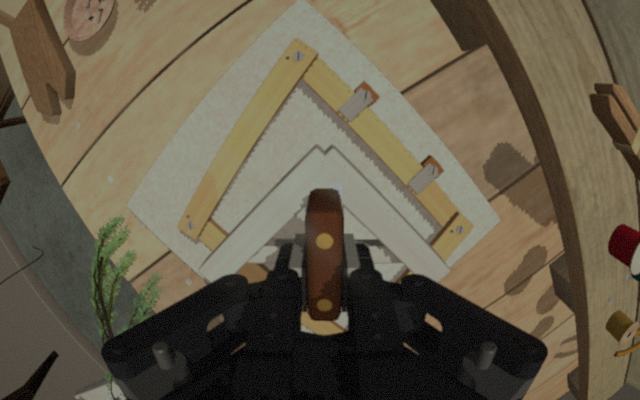

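View pics/t3.png

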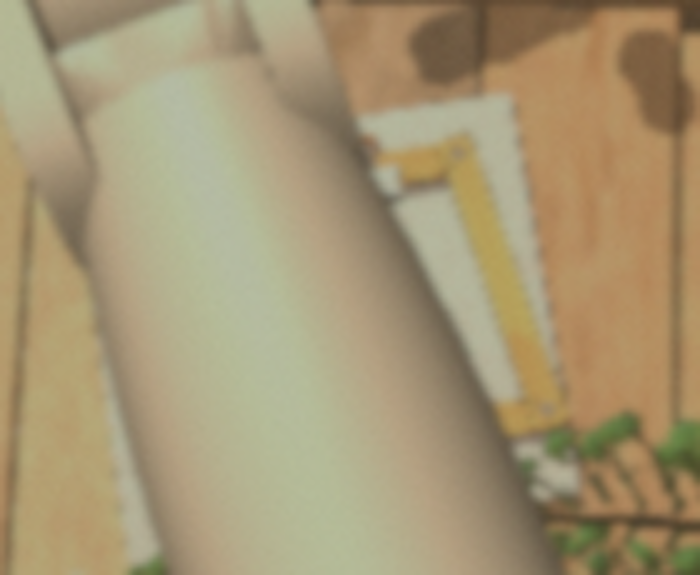

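The wrist view shows the frame's screws at FL (298,57), FR (459,230) and NL (188,225), with the square hovering inside. The arm blocks the top view. I'll check the corner against the wrist view.

```bash
cat > m3.py <<'E'
from h import *
import pickle,sys
np.set_printoptions(precision=4,suppress=True)
c=pickle.load(open("w3.pkl","rb"))
P={k:onz("wrist",p,.030,c)[:2] for k,p in dict(FL=(298.5,57),FR=(459,230),NL=(188,225)).items()}
print(P,np.linalg.norm(P['FL']-P['FR']),np.linalg.norm(P['FL']-P['NL']))
v=P['FL']-P['FR'];yaw=np.arctan2(v[1],v[0])-np.pi/2; w=P['FL']-P['NL']
print('yaw',np.degrees(yaw),'side angle',np.arctan2(w[1],w[0])-yaw)
X=np.array([np.cos(yaw),np.sin(yaw)]);Y=np.array([-X[1],X[0]])
print('corner from FL',P['FL']-.011*(X+Y),'from FR',P['FR']-.011*X+.189*Y)
E
python3 m3.py; python3 -c "
import cv2
im=cv2.imread('pics/w3.png'); cv2.imwrite('pics/w3c.png',cv2.resize(im[30:290,170:480],None,fx=2.3,fy=2.3,interpolation=cv2.INTER_CUBIC))"
```

```text
{'FL': array([0.6098, 0.3454]), 'FR': array([0.6477, 0.1486]), 'NL': array([0.448 , 0.2882])} 0.20044054801078046 0.17163786481974558
yaw 10.894771692350199 side angle 0.1499555344051176
corner from FL [0.6011 0.3325] from FR [0.6011 0.3321]
```

View pics/w3c.png

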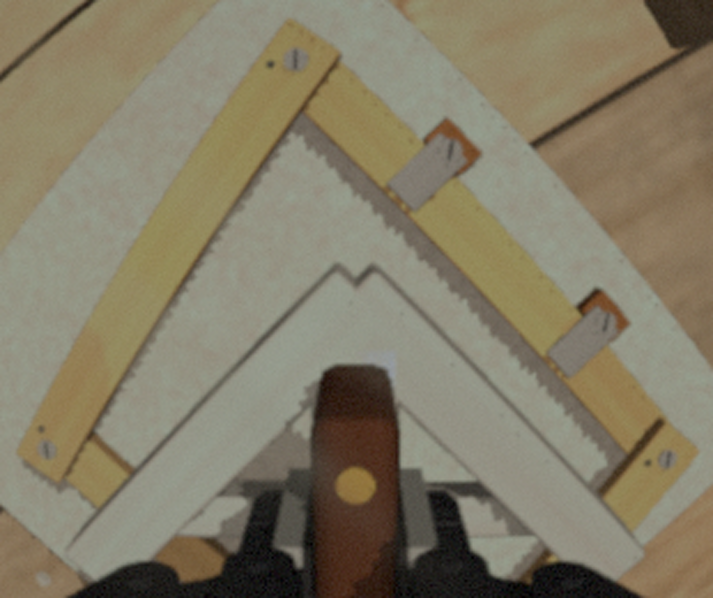

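Request:
arm_command(motion=[[0, [0, 0, 0.3], [0, 0, 0]], [0, [0, 0, 0.4], [0, 0, 0]], [0, [0, 0, 0.35], [0, 0, 0]], [0, [0, 0, 0.2], [0, 0, 0]], [0, [0, 0, 0.07], [0, 0, 0]], [0, [0, 0, 0.05], [0, 0, 0]], [0, [0, 0, 0], [0, 0, 0]]])

```text
time: 6.95
ee_pos: [0.5669, 0.2448, 0.0446]
tcp_rot: [180.0, -0.0, 56.1]
wrist_force: [-0.4, 0.3, -2.9]
opening: 0.0149
```

Request:
arm_command(motion=[[0, [0, 0, 0.02], [0, 0, 0]], [0, [0, 0, 0.02], [0, 0, 0]], [0, [0, 0, 0], [0, 0, 0]]])

```text
time: 7.32
ee_pos: [0.5666, 0.2447, 0.0417]
tcp_rot: [-180.0, 0.0, 56.1]
wrist_force: [0.2, -0.2, -2.9]
opening: 0.0152
```

Request:
arm_command(motion=[[0, [0, 0, 0.02], [0, 0, 0]], [0, [0, 0, 0], [0, 0, 0]]])

```text
time: 7.58
ee_pos: [0.5667, 0.2447, 0.0405]
tcp_rot: [180.0, -0.0, 56.1]
wrist_force: [-0.8, -0.5, -2.4]
opening: 0.0152
```

Request:
arm_command(motion=[[0, [0, 0, 0.01], [0, 0, 0]], [0, [0, 0, 0], [0, 0, 0]]])

```text
time: 7.82
ee_pos: [0.5667, 0.2447, 0.0405]
tcp_rot: [180.0, -0.0, 56.1]
wrist_force: [-3.4, -1.4, 4.0]
opening: 0.0145
```

Request:
arm_command(motion=[[0, [0, 0, -0.005], [0, 0, 0]], [0, [0.085, -0.032, 0], [0, 0, 0]], [0, [0.085, -0.032, 0], [0, 0, 0]], [0, [0.085, -0.032, 0], [0, 0, 0]], [0, [0.085, -0.032, 0], [0, 0, 0]], [0, [0, 0, 0], [0, 0, 0]]])

```text
time: 8.57
ee_pos: [0.5721, 0.2669, 0.0405]
tcp_rot: [180.0, -0.1, 56.2]
wrist_force: [1.0, 1.2, 4.4]
opening: 0.0152
```

```bash
cat > look.py <<'E'
from h import *
import cv2, pickle, sys
n=sys.argv[1]
o=bot.get_obs(); 
y=np.radians(10.95); X=np.array([np.cos(y),np.sin(y)]);Y=np.array([-X[1],X[0]])
fw=o['wrist_force']
c=viewer.calibration("wrist"); im=viewer.camera("wrist"); pickle.dump(c,open(n+".pkl","wb"))
h=o['ee_pos'][:2]+[-.0003,.0018]-[.6012,.3321]
print(o['time'],o['ee_pos'],o['tcp_rot'],'F frame',fw[:2]@X,fw[:2]@Y,fw[2],'corner est mm',h@X*1e3+37,h@Y*1e3+37, 'torque',o['torque'])
cv2.imwrite(f"pics/{n}.png",cv2.resize(im[30:290,170:480],None,fx=2.3,fy=2.3,interpolation=cv2.INTER_CUBIC))
E
python3 look.py w4
```

```text
8.575 [0.57210033 0.26687678 0.04046301] [ 1.79987784e+02 -7.27355847e-02  5.61553861e+01] F frame 1.1786033290695412 1.0039894745606044 4.385460646209827 corner est mm -3.911780537479281 -19.68395826292042 torque [ 0.0799536  -0.14101635 -0.02845217]
```

View pics/w4.png

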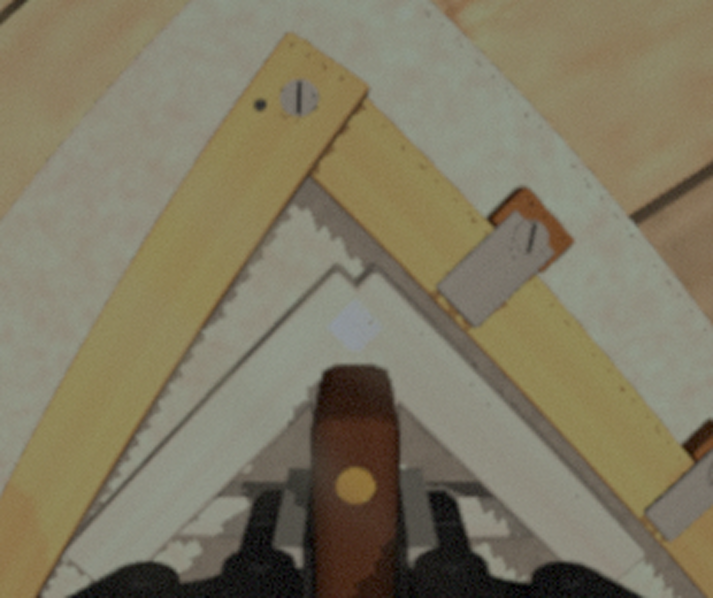

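Request:
arm_command(motion=[[0, [0, 0, -0.005], [0, 0, 0]], [0, [0.04, -0.04, 0], [0, 0, 0]], [0, [0.04, -0.04, 0], [0, 0, 0]], [0, [0.04, -0.04, 0], [0, 0, 0]], [0, [0.04, -0.04, 0], [0, 0, 0]], [0, [0, 0, 0], [0, 0, 0]], [0, [0, 0, 0], [0, 0, 0]]])

```text
time: 9.5
ee_pos: [0.5689, 0.2796, 0.0405]
tcp_rot: [-180.0, -0.0, 56.1]
wrist_force: [-0.5, -1.2, 4.6]
opening: 0.0154
```

```bash
python3 look.py w5
```

```text
9.5 [0.56885797 0.27961345 0.04046218] [-1.79964088e+02 -2.04003605e-02  5.61477376e+01] F frame -0.7720093457151314 -1.1068925269690648 4.646062210242943 corner est mm -4.675754389828072 -6.5632893586926855 torque [-0.27102634  0.06797537  0.11300776]
```

View pics/w5.png

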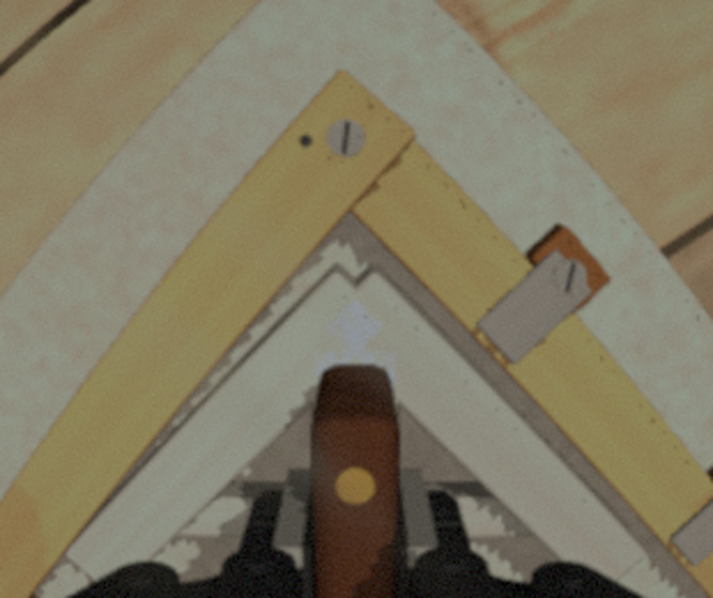

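Request:
arm_command(motion=[[0, [0, 0, -0.008], [0, 0, 0]], [0, [0.025, 0, 0], [0, 0, 0]], [0, [0.025, 0, 0], [0, 0, 0]], [0, [0.025, 0, 0], [0, 0, 0]], [0, [0, 0, 0], [0, 0, 0]], [0, [0, 0, 0], [0, 0, 0]]])

```text
time: 10.3
ee_pos: [0.5715, 0.283, 0.0406]
tcp_rot: [-180.0, 0.0, 56.1]
wrist_force: [0.9, -2.2, -3.7]
opening: 0.0151
```

```bash
python3 look.py w6
```

```text
10.3 [0.57149183 0.28297073 0.04059478] [-1.79988568e+02  1.41280484e-02  5.61249782e+01] F frame 0.47545951375083273 -2.2872726299146304 -3.7411418282163718 corner est mm -1.452121101550368 -3.7674408179942986 torque [-0.34224017 -0.06622378  0.14165384]
```

View pics/w6.png

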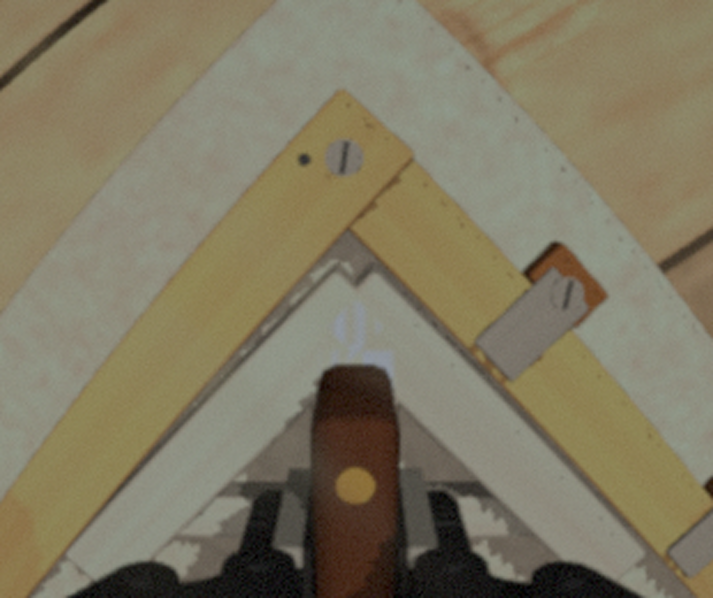

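Request:
arm_command(motion=[[0, [0.02, 0, 0.004], [0, 0, 0]], [0, [0.02, -0.01, 0], [0, 0, 0]], [0, [0, 0, 0], [0, 0, 0]], [0, [0, 0, 0], [0, 0, 0]]])

```text
time: 10.85
ee_pos: [0.5721, 0.2852, 0.0406]
tcp_rot: [-180.0, 0.0, 56.1]
wrist_force: [-2.6, -3.9, -1.8]
opening: 0.0154
```

```bash
python3 look.py w7
```

```text
10.85 [0.5720949  0.28518874 0.0405885 ] [-1.79976426e+02  3.18707799e-02  5.61244027e+01] F frame -3.290926408162454 -3.334437284885454 -1.8068575526197952 corner est mm -0.43872066769912976 -1.704365336057208 torque [-0.82936874  0.67029597 -0.04771494]
```

View pics/w7.png

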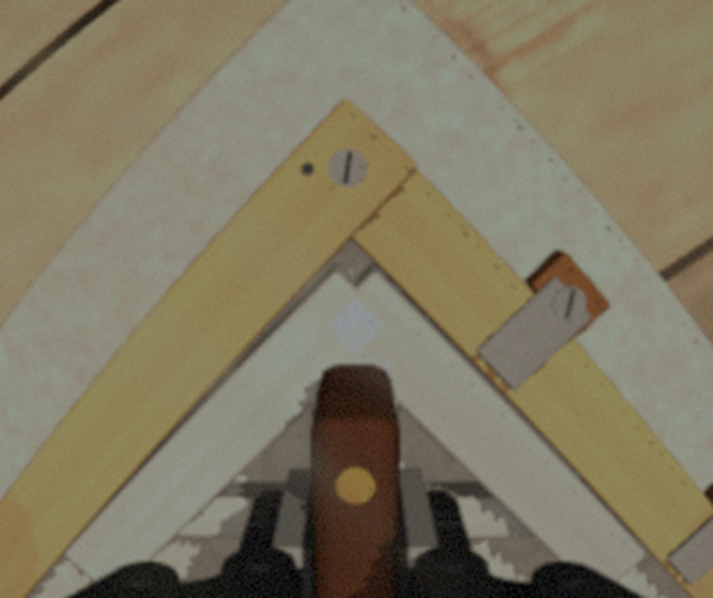

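Request:
arm_command(motion=[[0, [0.012, -0.012, 0.002], [0, 0, 0]], [0, [0, 0, 0], [0, 0, 0]], [0, [0, 0, 0], [0, 0, 0]]])

```text
time: 11.28
ee_pos: [0.572, 0.2861, 0.0406]
tcp_rot: [-180.0, 0.0, 56.1]
wrist_force: [-2.6, -5.1, -0.9]
opening: 0.0153
```

```bash
python3 look.py w8
```

```text
11.275 [0.57202419 0.28607285 0.04060604] [-1.79993993e+02  2.49514989e-02  5.61136464e+01] F frame -3.4830913831875936 -4.546911761159051 -0.896015476622984 corner est mm -0.34020639678121256 -0.8229197673525448 torque [-0.93952924  0.65183189 -0.03242293]
```

View pics/w8.png

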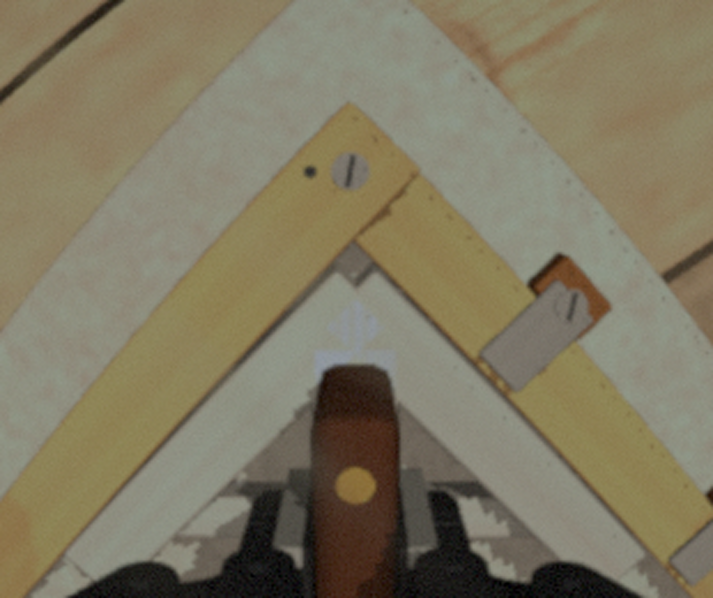

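Request:
arm_command(motion=[[0, [0.008, -0.008, 0.002], [0, 0, 0]], [0, [0, 0, 0], [0, 0, 0]], [0, [0, 0, 0], [0, 0, 0]]])

```text
time: 11.7
ee_pos: [0.5719, 0.2866, 0.0406]
tcp_rot: [180.0, 0.0, 56.1]
wrist_force: [-3.5, -4.8, 0.1]
opening: 0.0152
```

```bash
python3 look.py w9
```

```text
11.7 [0.5719439  0.28661775 0.04060338] [1.79993486e+02 2.90304491e-02 5.61052612e+01] F frame -4.335721887931687 -4.0432500435866565 0.13528879179066022 corner est mm -0.3155252814913183 -0.2726902240736351 torque [-1.10873533  0.6999067  -0.08447072]
```

View pics/w9.png

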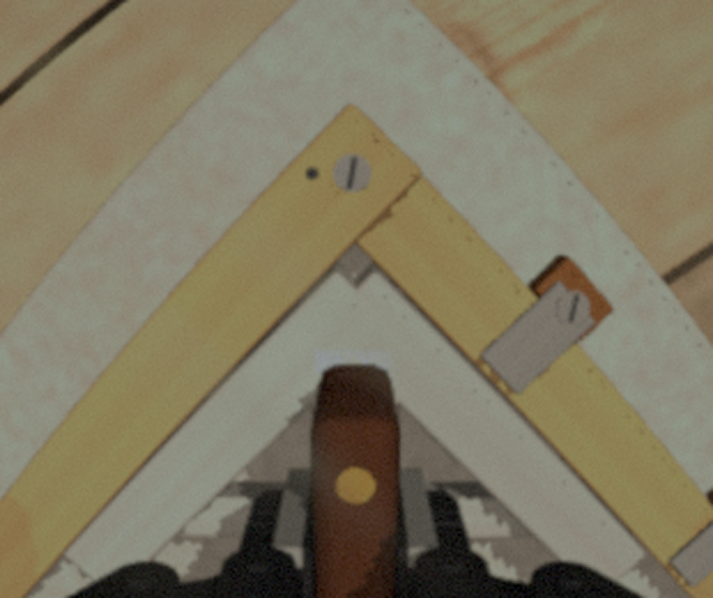

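Request:
arm_command(motion=[[0, [0.007, -0.007, 0.002], [0, 0, 0]], [0, [0, 0, 0], [0, 0, 0]], [0, [0, 0, 0], [0, 0, 0]]])

```text
time: 12.12
ee_pos: [0.5719, 0.2871, 0.0406]
tcp_rot: [180.0, 0.0, 56.1]
wrist_force: [-3.0, -5.7, 0.3]
opening: 0.0154
```

```bash
python3 look.py w10
```

```text
12.125 [0.57187616 0.28711854 0.04060439] [1.79982719e+02 2.98665608e-02 5.60988480e+01] F frame -3.9886833053060364 -5.031194472598354 0.2717769665438122 corner est mm -0.2869060320363346 0.2318429321868436 torque [-1.22079146  0.70128185 -0.10712287]
```

View pics/w10.png

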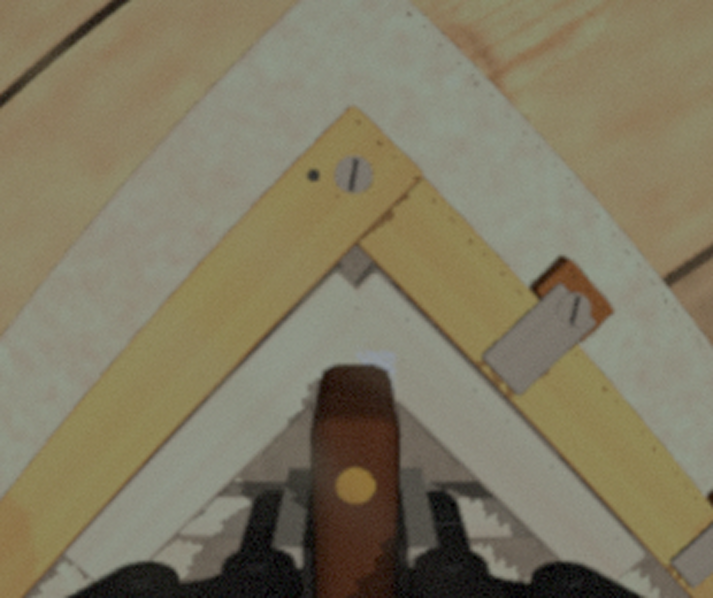

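Request:
arm_command(motion=[[0, [0.006, -0.006, 0.001], [0, 0, 0]], [0, [0, 0, 0], [0, 0, 0]], [0, [0, 0, 0], [0, 0, 0]]])

```text
time: 12.55
ee_pos: [0.5718, 0.2876, 0.0406]
tcp_rot: [180.0, 0.0, 56.1]
wrist_force: [-3.6, -5.9, 1.2]
opening: 0.0151
```

```bash
sed -i 's/^cv2.imwrite/cv2.imwrite(f"pics\/{n}_full.png",im)\ncv2.imwrite/' look.py; python3 look.py w11; python3 -c "
import cv2
im=cv2.imread('pics/w11_full.png'); cv2.imwrite('pics/w11L.png',cv2.resize(im[60:320,60:340],None,fx=2.3,fy=2.3,interpolation=cv2.INTER_CUBIC))
cv2.imwrite('pics/w11R.png',cv2.resize(im[60:320,310:560],None,fx=2.3,fy=2.3,interpolation=cv2.INTER_CUBIC))"
```

```text
12.55 [0.57178426 0.28756491 0.04059719] [1.79978240e+02 3.27162805e-02 5.60964622e+01] F frame -4.6227768420638204 -5.164841069736434 1.2414674699800186 corner est mm -0.29234246998650093 0.6875460172263956 torque [-1.23826545  0.66343586 -0.13345133]
```

View pics/w11L.png

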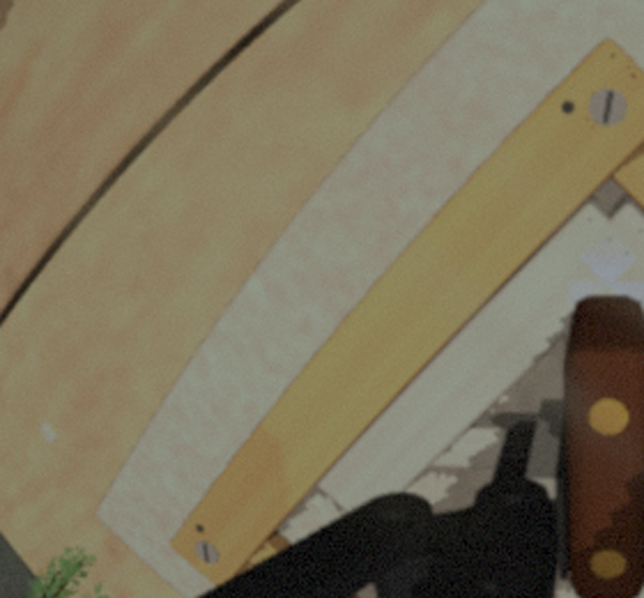

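View pics/w11R.png

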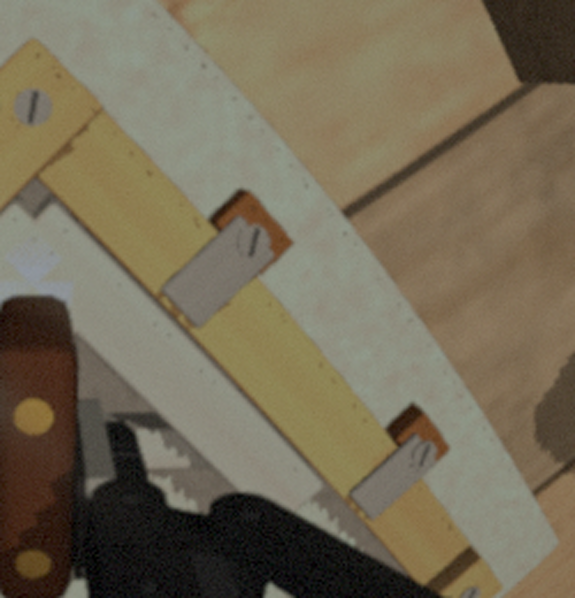

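```bash
cat > m11.py <<'E'
from h import *
import pickle,sys
np.set_printoptions(precision=4,suppress=True)
c=pickle.load(open("w11.pkl","rb"))
k=lambda p,ox:((p[0]+.5)/2.3-.5+ox,(p[1]+.5)/2.3-.5+60)
S=lambda p,ox,z=.030:onz("wrist",k(p,ox),z,c)[:2]
FL=S((608,107),60);NL=S((206,552),60);FR=S((471,597),310)
ang=lambda v:np.degrees(np.arctan2(v[1],v[0]))
print(FL,NL,FR,np.linalg.norm(FL-NL),np.linalg.norm(FL-FR))
yaw=ang(FL-FR)-90; print('yaw far',yaw,'side err rad',np.radians(ang(FL-NL)-yaw), 'vs board yaw 10.95:',np.radians(ang(FL-NL)-10.95))
# square outer faces at top z=.030: left face points
a=S((590,207),60);b=S((332,482),60)
print('sq left face dir',ang(a-b)); a=S((55,205),310);b=S((322,490),310); print('sq far face dir',ang(a-b)-90)
E
python3 m11.py
```

```text
[0.6103 0.3463] [0.4414 0.3129] [0.6494 0.1469] 0.17222287304469244 0.2032003222675349
yaw far 11.07794479805196 side err rad 0.0019125002080617184 vs board yaw 10.95: 0.004145558194867646
sq left face dir 11.939567400845997
sq far face dir 10.420968534328765
```

Request:
arm_command(motion=[[0, [0.002, -0.002, 0], [0, 0, 0]], [0, [0, 0, 0], [0, 0, 0]], [0, [0, 0, 0], [0, 0, 0]], [0, [0, 0, 0], [0, 0, 0]], [0, [0, 0, 0], [0, 0, 0]], [0, [0, 0, 0], [0, 0, 0]]])

```text
time: 13.35
ee_pos: [0.5718, 0.2877, 0.0406]
tcp_rot: [180.0, 0.0, 56.1]
wrist_force: [-3.5, -6.4, 0.4]
opening: 0.015
```

```bash
python3 look.py w12; python3 -c "
import cv2
from workcell import viewer
im=viewer.camera('side'); cv2.imwrite('pics/s12.png',cv2.resize(im[180:310,250:390],None,fx=4.5,fy=4.5,interpolation=cv2.INTER_CUBIC))
im=cv2.imread('pics/w12_full.png'); cv2.imwrite('pics/w12c.png',cv2.resize(im[90:290,190:460],None,fx=2.9,fy=2.9,interpolation=cv2.INTER_CUBIC))"
```

```text
13.35 [0.57176379 0.28765538 0.04060081] [1.79973702e+02 3.67501958e-02 5.60910963e+01] F frame -4.651987214447334 -5.58985802875723 0.39606023424934034 corner est mm -0.2952596528889728 0.7802592207352106 torque [-1.32020344  0.79225388 -0.12908358]
```

View pics/s12.png

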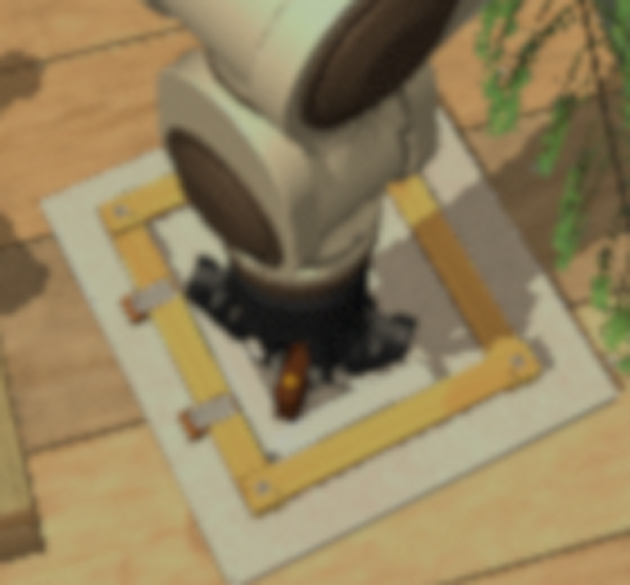

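View pics/w12c.png

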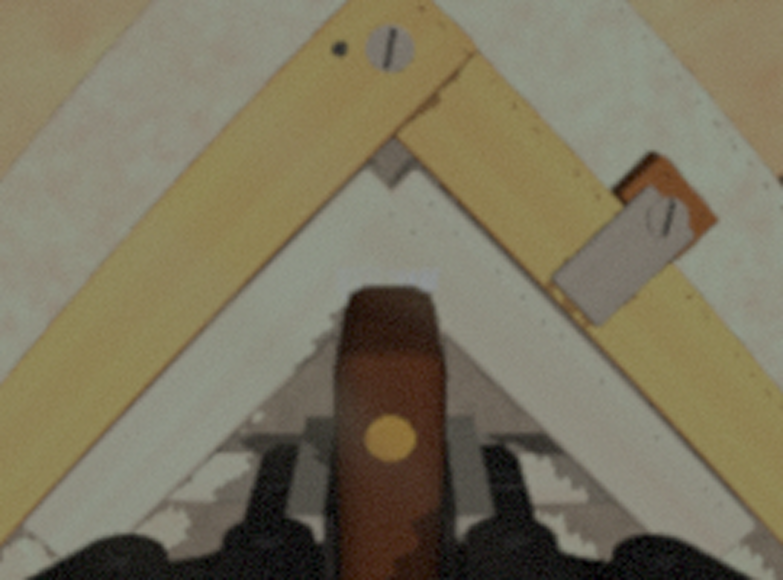

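```bash
python3 - <<'E'
from h import *
f=lambda p:((p[0]+.5)/4.5-.5+250,(p[1]+.5)/4.5-.5+180)
a,b,c=[onz('side',f(p),.03)[:2] for p in ((262,487),(517,360),(120,211))]
ang=lambda v:np.arctan2(v[1],v[0])
print(a,b,c,ang(a-b)-(ang(a-c)-np.pi/2),np.degrees(ang(a-c)-np.pi/2),np.linalg.norm(a-b))
E
```

```text
[0.61146272 0.34431451] [0.44402085 0.31082061] [0.64935621 0.14791617] 0.006827366456214762 10.920571657449228 0.17075894812601447
```

Request:
arm_command(motion=[[0, [0.005, -0.005, 0], [0, 0, 0]], [0, [0, 0, 0], [0, 0, 0]], [0, [0, 0, 0], [0, 0, 0]], [0, [0, 0, 0], [0, 0, 0]], [0, [0, 0, 0], [0, 0, 0]], [0, [0, 0, 0], [0, 0, 0]]])

```text
time: 14.2
ee_pos: [0.5717, 0.2881, 0.0406]
tcp_rot: [180.0, 0.0, 56.1]
wrist_force: [-4.0, -6.3, 0.5]
opening: 0.0151
```

```bash
python3 look.py w13; python3 -c "
import cv2
im=cv2.imread('pics/w13_full.png'); cv2.imwrite('pics/w13c.png',cv2.resize(im[90:290,190:460],None,fx=2.9,fy=2.9,interpolation=cv2.INTER_CUBIC))"
```

```text
14.2 [0.57168034 0.28809571 0.0405837 ] [1.79974536e+02 3.69382180e-02 5.60941796e+01] F frame -5.099716750125566 -5.443268410714244 0.5060692198913335 corner est mm -0.2935475045699292 1.2284230030750578 torque [-1.32583442  0.71250217 -0.08736189]
```

View pics/w13c.png

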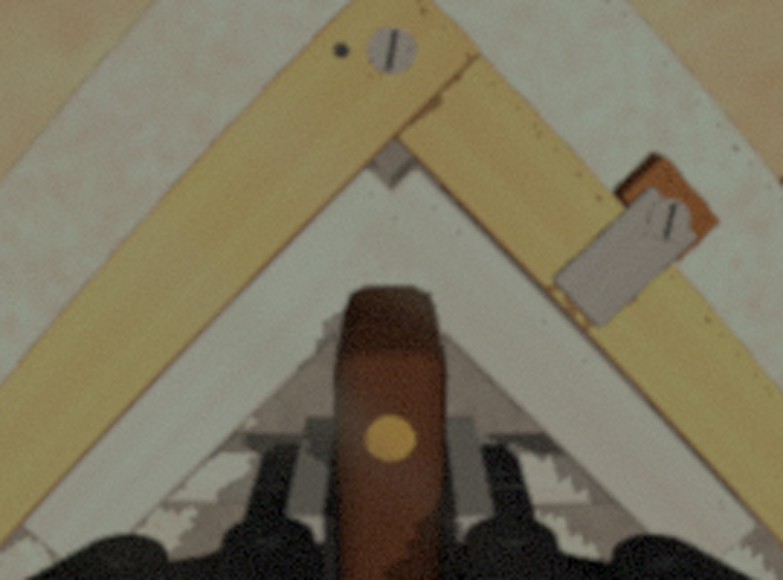

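```bash
python3 -c "
from workcell import bot
print(bot.job_done()); o=bot.get_obs(); print(o['time'],o['ee_pos'],o['wrist_force'],o['opening'])"
```

```text
the job is handed in; nothing more can be done
None
the job is handed in; nothing more can be done
```

I picked up the square by its handle, laid it on the board inside the frame and pressed it into the far left corner. The job was handed in at 14.2 s with the handle still gripped. No verdict came back and the state can't be read after hand-in, so these are my last checks before it:

- **Fit in the corner:** in the last wrist picture both faces lie along their laths. My dead-reckoned corner position was off by about (-0.3, +1.2) mm, with roughly 1–2 mm of uncertainty.
- **Frame square:** the side lath was out by 0.002 rad in the wrist view and 0.007 rad in the side view. The two views disagree slightly, but both are inside 0.02. I then pushed about 0.4 mm further left and did not measure the angle again, only looked at the picture.
- **Square's direction:** by the tool's yaw it was about 11.0°, against 10.95° for the board. Casting rays along the two faces in the picture gave a rougher 11.9° and 10.4°.
- **Push:** about 5.1 N toward the far lath and 5.4 N toward the left lath at the wrist. That includes friction, so each lath gets somewhat less.
- **Downward load:** about 3 to 4 N on the board in total, counting the square's weight.
- **Not measured:** I did not check the square's tilt directly. The tool was level to within 0.1° and the square looked flat.
- **Bystanders:** the path stayed clear of the dish, screwdriver and pen. I did not measure their positions again at the end.

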